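Slide the rinse pot to the soak ring and cover it

TASK

The printed part has finished its warm rinse: slide the open steel pot across the warming plate from the orange ring until it stands centred in the blue ring, without lifting or tipping it. Then pick up the orange cover by its knob and set it gently, not dropped, onto the pot so that it sits fully seated and level. Leave the pot in the blue ring and everything else where it is.

Things in the scene. Friction and masses are not known exactly. Their poses are not given: they have to be found in the camera images.
- plate: fixed low warming plate with a flat grey top and white sides, 240 (its x) by 380 (its y) mm, 30 mm high; origin at the centre of its underside on the bench, z up. Top surface is 30 mm above the bench. It may stand turned by up to about 15 degrees. It has no raised edge.
- orange_ring: orange painted ring on the plate's top (no height to catch on), 140 mm outer and 124 mm inner diameter; origin at the ring's centre on the plate's top surface. The pot starts here. The two rings are 190 mm apart along the plate's y; either may be on either side.
- blue_ring: blue painted ring on the plate's top, same size as the orange one; origin at its centre on the plate's top surface. The pot must go here; it starts empty.
- pot: loose open round steel pot, no handles, 110 mm outer, 104 mm inner diameter, 80 mm tall, 0.4 to 0.8 kg; origin at the centre of its underside, z up. Slides on the plate at a few newtons. Too wide to grip across; can be pushed from outside or dragged by closed fingers in its mouth. A green print is fixed mid-floor, within 18 mm of the axis, up to 20 mm above the underside.
- pot_rim (a point): centre of the pot's mouth, at rim height, 80 mm above its underside.
- cover: loose cover, 0.15 kg, right way up on the bench: grey plug 98 mm diameter, 6 mm deep (goes into the pot's mouth), on it an orange disc 120 mm diameter, 5 mm thick (rests on the rim), on it a round black knob 26 mm diameter, 26 mm tall. Origin under the plug's centre, z up; knob top 37 mm above it. Seated, the origin is 6 mm below the rim (74 mm above the pot's underside).
- cover_knob (a point): point to grip on the cover's knob axis, 24 mm above the cover's origin (13 mm above the disc's top).
- dropper: bystander, loose: small amber dropper bottle, 26 mm diameter, 55 mm tall, standing on the far edge of the warming plate midway between the rings; origin under its centre
- alcohol: bystander, loose: clear bottle with red cap, 72 mm diameter, 190 mm tall, near the robot on its right; origin under its centre
- resin: bystander, loose: grey jar with black cap, 68 mm diameter, 140 mm tall, beyond the plate; origin under its centre
- tape: bystander, loose: roll of blue tape lying flat, 90 mm outer diameter, 24 mm tall; origin under its centre
- scraper: bystander, loose: spatula-like print scraper, about 200 mm long, lying near the robot base; origin under its middle
- spool: bystander, loose: black and yellow filament spool lying flat, 160 mm diameter, 56 mm tall; origin under its centre
- bin: bystander, fixed blue open bin, 200 (x) by 130 (y) mm, 70 mm tall, to the robot's right of the plate; origin under its centre

How it is judged (in metres and radians):
On the way, in this order (a step that is already met when the one before it is completed fails the run):
1. the open pot stands still in the blue ring, its centre within 10 mm of the ring's (horizontal distance between pot and blue_ring below 0.01 m and z of pot in the frame of plate below 0.033 m and angle between pot's own z axis and vertical below 0.03 rad and linear speed of pot below 0.02 m/s), for 0.2 s.
2. the cover is seated level on the pot (z of cover in the frame of pot between 0.071 and 0.0765 m and horizontal distance between cover and pot below 0.006 m and angle between cover's own z axis and vertical below 0.035 rad and linear speed of cover below 0.02 m/s), for 0.2 s.
At the end, for the whole second after the job is handed in: The pot stands upright on the plate (within 3 mm of its top), its centre within 10 mm of the blue ring's centre; the cover sits on it right way up, its plug in the mouth (disc within 2.5 mm of the rim), level within 2 degrees, centred within 6 mm; both at rest and released (all of step 1 and all of step 2); the robot touches nothing.
It fails at once if the pot is lifted more than 8 mm off the plate (z of pot in the frame of plate above 0.038 m).
It fails at once if the pot is tipped more than 9 degrees (angle between pot's own z axis and vertical above 0.16 rad).
It fails at once if the cover is dropped (moving faster than 0.45 m/s with no finger on it) (linear speed of cover above 0.45 m/s and contact force between the fingers and cover below 0.05 N).
It fails at once if the cover is pressed onto the pot with more than 40 N (contact force between cover and pot above 40 N).
It fails at once if a bystander is moved more than 20 mm (distance of any of dropper, alcohol, resin, tape, scraper, spool from where it was at the start of the episode above 0.02 m).
It also fails if it takes over 64 s, if anything falls off the work surface, if the arm or the gripper's body presses on something with over 40 N, if the wrist force passes 120 N, or if a joint passes its speed limit or range.

ROBOT

A 6-joint arm with a two-finger parallel gripper is mounted at the origin on the work surface. World frame = base frame: x ahead of the robot, y to its left, z up, the work surface at z = 0. Lengths are in mm, angles in degrees, forces in N, time in s.
With the tool pointing down it reaches from about 350 to 850 mm from the base axis. Payload 8.1 kg.
Tool frame: the origin (TCP) lies midway between the tips of the shut fingers; the grasp point (between the pads) lies 19 mm behind it (r.pinch_z is the distance from the TCP to the grasp point, in mm); z points along the fingers, y is the line along which they close (so a half turn about z gives the same grasp; the last joint's range is limited). The gripper opens to 85 mm and grips with 20 to 120 N. Pads are 22 mm wide; open, the fingers measure 114 mm over their backs; the gripper's body (76 mm by 85 mm) begins 54 mm behind the grasp point. The pads swing forward as they close: fully open they stand 13 mm farther back than shut.
Start: joints at [-73.247, 7.471, 85.268, -0, 87.261, -4.893], TCP at [221.346, -557.684, 231.292] pointing down, gripper open.
Joint ranges: [-169.43, 169.43], [-51.17, 129.36], [1.28, 143.12], [-76.62, 256.62], [0, 156.53], [-152.29, 152.29]. Speed limits (degrees/s): [136.94, 136.94, 159.86, 180, 180, 180].

INTERFACE

Orientations are given as [roll, pitch, yaw] about the fixed x, y, z axes, in that order (R = Rz(yaw) Ry(pitch) Rx(roll)).
In Python, from bench import r gives the robot as it stands.
- The arm moves only by the shell command python3 -m jog 'ROWS' [OPENING] [FORCE]. ROWS is JSON, one flat list of numbers, 6 for each row, row after row: the shift along the tool's x, y, z in m, then the turn, a rotation vector about the tool's x, y, z in rad. A call has 1 to 8 rows; each row is the pose to reach, as a shift and turn from the pose commanded when the call began, along the tool's axes at that moment; what a row does not reach only later rows make up. A row lasts 1/8 s, in which the tool goes at most 62.5 mm and 10.7 degrees, less where a joint would pass 70% of its speed; a pose out of reach is approached as far as the arm can. A call with a gripper value outside its range is refused whole. OPENING is the opening, from -1 (shut) to 1 (fully open), set as the call begins (- or left out, the last holds). The fingers move at their own pace and stop on an object; FORCE is the grip in N (left out, the last holds). Time passes only in rows, so rows that repeat a pose let the fingers close. It gives the time, the measured TCP pose, the force, the opening and the grip force at its end, in the units of the state.
- r.sense(): the state, without advancing time (a new reading comes with each control period).
- r.snapshot(name): name is "scene" or "side" or "wrist"; returns a dict with "pixels" (400x640x3 uint8, red, green, blue), "range_z" (400x640 float32, mm along the optical axis (not along the pixel's ray), 0 where there is no reading), "K" (3x3 intrinsics, pixels), "rvec" (rotation vector, rad) and "tvec" (3), from world to camera coordinates, as OpenCV has them. Camera axes: x right, y down, z forward; pixel columns grow to the right and rows downward; lengths in mm; the calibration is good to about 2 mm. A picture is of the moment at which its call begins.
- r.hand_in(): hands the job in; it is judged then, once.
Trained networks look in a picture, given as the dict that the camera call returned (one of the last four; its "shot" number tells which), for a name from the list of things; names that differ only in an ending like _2 or _b are one class to them, and where a whole thing is asked for, a point or a joint stands for the part that bears it (a point fixed in the world has none). Each returns a list of dicts, best first, with "score" (0 to 1); they miss things now and then, are a little off and sometimes report something else, mostly with a low value. They report only what shows in the picture. A call takes as long as a camera call.
- r.look_for(picture, target): "bbox" ([left, top, right, bottom] in pixels, round what is visible of it).
- r.outline_of(picture, target): "region" (400x640 bool, what is visible of it) and "bbox" ([left, top, right, bottom] in pixels, round what is visible of it).
The state is a dict: "time": time; "joint_pos": joint angles; "qd": joint speeds; "joint_efforts": joint torques, N m; "tool_pos": TCP position; "tcp_rot": TCP orientation; "ft_force": force on the tool from outside, world axes, zero at the start; "wrist_torque": the same for the moment, N m; "finger_gap": finger opening in mm; "grip_force": force on a finger pad.
Only numpy, scipy, OpenCV 4.12 (cv2) and the standard library are available. Lean on these libraries where they do the work, as an engineer would, in place of code of your own. Each camera call takes 0.05 s, during which the arm holds its last target. There are 200 camera calls.

## Working session

There is one attempt and no reset: what is moved stays moved. The work goes in short steps, Python scripts to look and compute and a shell command to move; the robot and the scene stay as the last step left them, time stands still between calls to the robot, and variables do not carry over. Pictures are saved under pics/ and viewed, at most 10 in all, crops included, and the job is handed in when it is done.

```bash
ls; mkdir -p pics; cat > h.py <<'E'
import numpy as np, cv2
from bench import r
from scipy.spatial.transform import Rotation as R
def cloud(p):
    z=p["range_z"].astype(float);K=np.array(p["K"])
    v,u=np.mgrid[:400,:640]
    c=np.stack([(u-K[0,2])*z/K[0,0],(v-K[1,2])*z/K[1,1],z],-1)
    M=R.from_rotvec(np.ravel(p["rvec"])).as_matrix()
    w=(c-np.ravel(p["tvec"]))@M
    w[z==0]=np.nan
    return w
def pts(p,n):
    o=r.outline_of(p,n)
    if not o: return None,0
    w=cloud(p)[o[0]["region"]]
    return w[~np.isnan(w[:,0])],o[0]["score"]
def circ(P):
    A=np.c_[2*P[:,:2],np.ones(len(P))];s=np.linalg.lstsq(A,(P[:,:2]**2).sum(1),rcond=None)[0]
    return s[:2],np.sqrt(s[2]+s[:2]@s[:2])
E
python3 - <<'E'
from h import *
im=[]
for c in ["scene","side"]:
    p=r.snapshot(c); cv2.imwrite(f"pics/{c}0.png",p["pixels"][:,:,::-1])
    for n in ["plate","orange_ring","blue_ring","pot","cover","cover_knob","dropper","alcohol","resin","tape","spool","bin"]:
        P,s=pts(p,n)
        if P is not None and len(P): print(c,n,round(s,2),len(P),np.percentile(P,[2,50,98],axis=0).round().tolist())
print(r.sense())
E
```

```text
pics
scene plate 0.79 5266 [[400.0, -236.0, 6.0], [566.0, -32.0, 30.0], [640.0, 131.0, 34.0]]
scene orange_ring 0.82 381 [[469.0, -214.0, 27.0], [561.0, -123.0, 31.0], [588.0, -86.0, 36.0]]
scene blue_ring 0.86 1390 [[454.0, -23.0, 27.0], [516.0, 39.0, 31.0], [576.0, 99.0, 35.0]]
scene pot 0.94 1368 [[462.0, -209.0, 30.0], [511.0, -163.0, 65.0], [570.0, -101.0, 111.0]]
scene cover 0.86 1270 [[441.0, 266.0, 7.0], [498.0, 320.0, 11.0], [547.0, 372.0, 38.0]]
scene cover_knob 0.65 1301 [[440.0, 266.0, 7.0], [498.0, 321.0, 11.0], [549.0, 372.0, 38.0]]
scene dropper 0.61 84 [[613.0, -73.0, 36.0], [623.0, -60.0, 64.0], [630.0, -53.0, 87.0]]
scene alcohol 0.53 2686 [[492.0, -603.0, 2.0], [592.0, -550.0, 30.0], [690.0, -471.0, 71.0]]
scene resin 0.75 909 [[756.0, 15.0, 12.0], [791.0, 54.0, 118.0], [814.0, 73.0, 143.0]]
scene tape 0.91 423 [[673.0, 212.0, 4.0], [714.0, 255.0, 23.0], [758.0, 296.0, 28.0]]
scene spool 0.71 3823 [[550.0, 440.0, 3.0], [629.0, 513.0, 56.0], [694.0, 584.0, 60.0]]
scene bin 0.63 2742 [[492.0, -604.0, 1.0], [590.0, -550.0, 30.0], [690.0, -471.0, 71.0]]
side plate 0.67
[... 1046 characters left out ...]
.0, 71.0]]
{'time': 1.3, 'joint_pos': array([-7.32471552e+01,  7.47144872e+00,  8.52674956e+01,  6.39970603e-04,
        8.72629746e+01, -4.89096500e+00]), 'qd': array([ 0.03195775, -0.03699677, -0.06369007, -0.01371642, -0.02324791,
       -0.00308161]), 'joint_efforts': array([ 1.81574636e-03, -5.69303834e+01, -5.00862980e+01, -3.48491608e-05,
        1.22498830e-03,  6.15162321e-05]), 'tool_pos': array([ 221.34494894, -557.67492654,  231.29219487]), 'tcp_rot': array([-1.79998143e+02, -8.00520180e-04,  2.16437792e+01]), 'ft_force': array([-0.79568017,  0.03960568,  0.27581912]), 'wrist_torque': array([0.00729026, 0.01992325, 0.043556  ]), 'grip_force': 0.0, 'finger_gap': 84.91406259211837}
```

```bash
cat > m.py <<'E'
from h import *
def meas(c,p):
    W=cloud(p)
    for n,z0,z1 in [("blue_ring",25,36),("orange_ring",25,36),("cover",7,16),("cover",33,42),("pot",106,114)]:
        P,s=pts(p,n)
        if P is None: continue
        P=P[(P[:,2]>z0)&(P[:,2]<z1)]
        if len(P)<8: continue
        if n=="pot":
            q,rr=circ(P)
        else:
            (a,b),rr=cv2.minEnclosingCircle(P[:,:2].astype(np.float32)); q=np.array([a,b])
            if "ring" in n: q,rr=circ(P)
        print(c,n,z0,len(P),q.round(1),round(float(rr),1),"z",np.median(P[:,2]).round(1),"mid",((P.min(0)+P.max(0))/2).round(1)[:2])
if __name__=="__main__":
    for c in ["scene","side"]: meas(c,r.snapshot(c))
E
python3 m.py
```

```text
scene blue_ring 25 1356 [515.1  37.8] 48.2 z 31.2 mid [514.4  39.1]
scene orange_ring 25 374 [ 520.  -154.3] 62.6 z 31.0 mid [ 524.3 -152. ]
scene cover 7 1170 [492.7 319.1] 60.8 z 11.1 mid [493.5 318.8]
scene cover 33 59 [493.9 318.8] 12.3 z 37.1 mid [493.6 318.7]
scene pot 106 137 [ 515.6 -155.1] 53.3 z 109.3 mid [ 516.  -155.3]
side blue_ring 25 33 [ 305.5 -386.1] 35.4 z 29.8 mid [ 303.4 -405.4]
side orange_ring 25 245 [ 520.1 -153.8] 62.9 z 29.9 mid [ 522.4 -169.6]
side cover 7 328 [490.8 317.4] 62.6 z 10.2 mid [493.2 316.9]
side cover 33 15 [494.  316.2] 12.4 z 36.3 mid [492.8 316.2]
side pot 106 90 [ 515.7 -157.1] 53.0 z 108.6 mid [ 514.9 -157. ]
```

View pics/scene0.png

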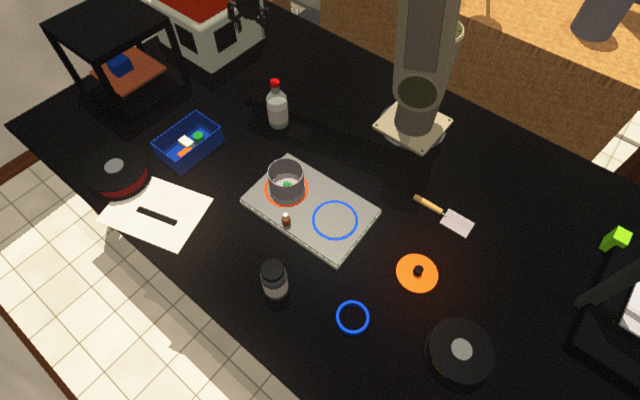

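```bash
cat > to.py <<'E'
import sys
from h import *
def to(x,y,z,yaw):
    s=r.sense(); T=R.from_euler("xyz",s["tcp_rot"],degrees=True)
    d=T.inv().apply(np.array([x,y,z])-s["tool_pos"])/1000
    t=(T.inv()*R.from_euler("xyz",[180,0,yaw],degrees=True)).as_rotvec()
    print("d",d.round(4),"turn",t.round(4),"t",s["time"])
if __name__=="__main__": to(*map(float,sys.argv[1:]))
E
python3 to.py 516 -156 290 0
python3 - <<'E'
from h import *
for c in ["scene","side"]:
    p=r.snapshot(c);W=cloud(p);h=cv2.cvtColor(p["pixels"],cv2.COLOR_RGB2HSV)
    for n,lo,hi,ctr in [("blue",100,130,(515,38)),("orange",3,22,(518,-154))]:
        m=(h[...,0]>=lo)&(h[...,0]<=hi)&(h[...,1]>120)&(abs(W[...,2]-30)<6)&(np.hypot(W[...,0]-ctr[0],W[...,1]-ctr[1])<85)
        P=W[m]; 
        if len(P)>9: print(c,n,len(P),*circ(P))
    m=(abs(W[...,2]-30)<5)&(W[...,0]>350)&(W[...,0]<680)&(abs(W[...,1]+50)<230)
    print(cv2.minAreaRect(W[m][:,:2].astype(np.float32)))
E
```

```text
d [ 0.422  -0.2647 -0.0587] turn [-0.      0.      0.3778] t 1.9
scene blue 290 [513.99873194  37.65436358] 65.9293934731025
scene orange 207 [ 521.45613917 -152.37531569] 66.01973469874319
((513.7125244140625, -56.95161437988281), (249.84515380859375, 378.3968811035156), 2.709063768386841)
side blue 155 [515.89322294  37.58364748] 66.10959637642861
side orange 170 [ 523.60698619 -152.13347935] 65.93820204229446
((515.7697143554688, -60.19978332519531), (241.6979522705078, 381.0635681152344), 2.1215550899505615)
```

```bash
python3 -m jog '[0.02,0,-0.0587,0,0,0, 0.07,-0.03,-0.0587,0,0,0.06, 0.12,-0.065,-0.0587,0,0,0.12, 0.17,-0.1,-0.0587,0,0,0.18, 0.22,-0.13,-0.0587,0,0,0.24, 0.27,-0.165,-0.0587,0,0,0.30, 0.32,-0.2,-0.0587,0,0,0.36, 0.36,-0.225,-0.0587,0,0,0.3778]' 0.4 20 && python3 to.py 516 -156 160 0
```

```text
time: 3.0
tool_pos: [474.0, -213.5, 290.3]
tcp_rot: [180.0, -0.0, -0.0]
ft_force: [0.6, -0.6, 0.1]
finger_gap: 59.8
grip_force: 0.0
d [ 0.0419 -0.0576  0.1304] turn [ 0.0002 -0.0008 -0.0001] t 3.0
```

```bash
python3 -m jog '[0.021,-0.029,0.03,0,0,0, 0.042,-0.0575,0.06,0,0,0, 0.042,-0.0575,0.1,0,0,0, 0.042,-0.0575,0.13,0,0,0, 0.042,-0.0575,0.13,0,0,0]' && python3 - <<'E'
from m import *
for c in ["scene","side"]:
    p=r.snapshot(c); meas(c,p); cv2.imwrite(f"pics/{c}1.png",cv2.resize(p["pixels"][80:280,160:480,::-1],None,fx=2,fy=2))
E
```

```text
time: 3.62
tool_pos: [513.0, -157.3, 157.1]
tcp_rot: [-179.9, 0.3, 0.0]
ft_force: [0.1, 0.2, 0.6]
finger_gap: 59.4
grip_force: 0.0
scene blue_ring 25 1434 [513.9  36.9] 49.6 z 31.2 mid [513.1  34.7]
scene orange_ring 25 306 [ 519.4 -153.9] 62.1 z 30.9 mid [ 525.  -149.3]
scene cover 7 1177 [493.8 318.4] 60.5 z 11.2 mid [493.5 319. ]
scene cover 33 60 [494.1 318.4] 12.8 z 37.0 mid [494.  319.1]
side blue_ring 25 579 [503.3  38.3] 43.5 z 30.1 mid [495.5  38.6]
side orange_ring 25 237 [ 520.5 -153.4] 63.1 z 30.1 mid [ 523.  -168.9]
side cover 7 117 [479.4 293.8] 50.5 z 9.9 mid [479.  292.6]
side pot 106 63 [ 515.8 -157.5] 52.9 z 108.9 mid [ 515.8 -157.2]
```

View pics/scene1.png

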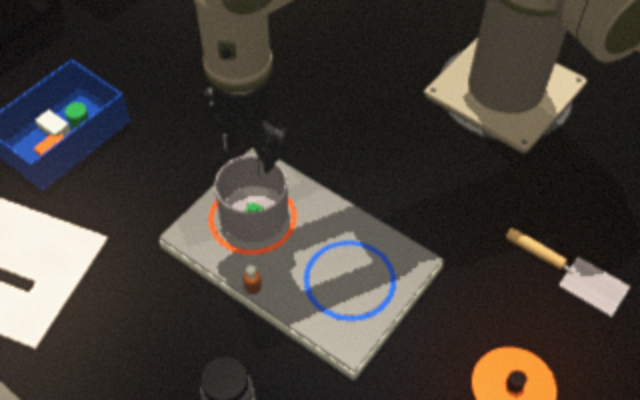

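The fingers are above the pot (crop ~(250,190), straddling the mouth); blue ring is clear at crop (350,280).

```bash
python3 to.py 516 -156.5 62 0; python3 -m jog '[0,0,0.02,0,0,0, 0,0,0.04,0,0,0, 0,0,0.06,0,0,0, 0,0,0.08,0,0,0, 0,0,0.098,0,0,0, 0,0,0.098,0,0,0]' && python3 to.py 516 -156.5 62 0
```

```text
d [ 0.0009 -0.0018  0.0983] turn [ 0.0001 -0.0004 -0.0001] t 4.225
time: 4.97
tool_pos: [516.6, -159.1, 64.3]
tcp_rot: [179.9, -0.2, -0.0]
ft_force: [-4.2, 3.0, 14.7]
finger_gap: 59.9
grip_force: 7.2
d [-0.0006 -0.0026  0.0022] turn [ 0.0017 -0.0031 -0.0001] t 4.975
```

```bash
python3 -m jog '[0,0,-0.012,0,0,0, 0,0,-0.012,0,0,0, 0,0,-0.012,0,0,0]' && python3 - <<'E'
from m import *
print(r.sense()["ft_force"],r.sense()["wrist_torque"])
a=[]
for c in ["side","wrist"]:
    p=r.snapshot(c); meas(c,p); a.append(p["pixels"][:,:,::-1])
P=a[0]
q=r.look_for(r.snapshot("side"),"pot");print(q[:1])
b=[int(v) for v in q[0]["bbox"]]
cr=P[max(0,b[1]-60):b[3]+20,max(0,b[0]-60):b[2]+60]
cr=cv2.resize(cr,(400,int(400*cr.shape[0]/cr.shape[1])))
w=cv2.resize(a[1],(400,250)); h=max(len(cr),250)
o=np.zeros((h,800,3),np.uint8);o[:len(cr),:400]=cr;o[:250,400:]=w
cv2.imwrite("pics/two2.png",o[:600])
E
```

```text
time: 5.35
tool_pos: [514.8, -158.2, 73.7]
tcp_rot: [-180.0, 0.0, -0.0]
ft_force: [-0.7, -0.4, 0.1]
finger_gap: 60.0
grip_force: 0.0
[-0.74890773 -0.44993046  0.11702616] [-0.01012452  0.0414073   0.05733153]
side blue_ring 25 485 [500.1  40.4] 42.0 z 30.2 mid [493.7  40.6]
side orange_ring 25 252 [ 521.8 -151.1] 65.0 z 29.8 mid [ 524.8 -169.9]
side pot 106 56 [ 516.3 -157.4] 53.3 z 109.2 mid [ 516.4 -159.8]
wrist blue_ring 25 19188 [511.8  16.8] 40.7 z 30.3 mid [512.9  13.3]
wrist orange_ring 25 9101 [ 525.3 -152.7] 59.2 z 30.2 mid [ 561.8 -151.8]
wrist pot 106 4323 [ 517.7 -155.1] 52.4 z 109.1 mid [ 537.9 -155.1]
[{'bbox': [314.4, 222.6, 348.6, 260.7], 'score': 0.7}]
```

View pics/two2.png

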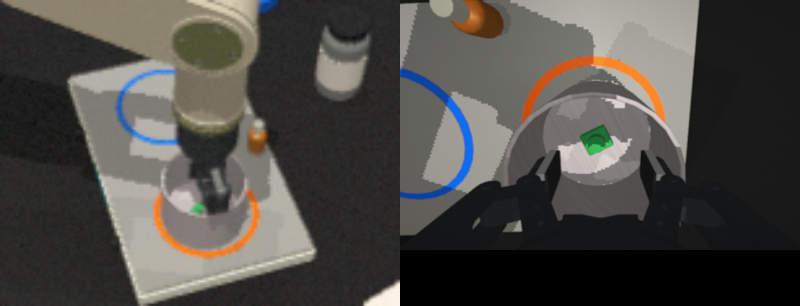

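```bash
python3 -m jog '[0,-0.004,0,0,0,0, 0,-0.01,0,0,0,0, 0,-0.018,0,0,0,0, 0,-0.028,0,0,0,0, 0,-0.038,0,0,0,0, 0,-0.048,0,0,0,0, 0,-0.054,0,0,0,0, 0,-0.056,0,0,0,0]' && python3 - <<'E'
from m import *
print(r.sense()["tool_pos"],r.sense()["ft_force"])
for c in ["side","wrist"]: meas(c,r.snapshot(c))
E
```

```text
time: 7.05
tool_pos: [515.0, -101.8, 74.0]
tcp_rot: [180.0, 0.0, 0.0]
ft_force: [-0.0, -3.0, -0.4]
finger_gap: 59.9
grip_force: 1.6
[ 514.97314017 -101.80026027   74.01644637] [-0.04659998 -3.02454797 -0.40962627]
side blue_ring 25 404 [490.6  44.3] 39.2 z 30.1 mid [484.   40.4]
side orange_ring 25 527 [ 522.5 -158.2] 47.6 z 30.2 mid [ 523.6 -170.3]
side pot 106 49 [ 518.1 -111.4] 52.8 z 108.0 mid [ 516.5 -135.1]
wrist blue_ring 25 34344 [518.4  35.6] 47.1 z 30.4 mid [515.4  36.1]
wrist orange_ring 25 13046 [ 533.7 -160.7] 46.8 z 30.3 mid [ 538. -165.]
wrist pot 106 4373 [ 519.9 -109.3] 52.5 z 109.1 mid [ 543.5 -109.7]
```

```bash
python3 -m jog '[0,-0.006,0,0,0,0, -0.001,-0.02,0,0,0,0, -0.002,-0.038,0,0,0,0, -0.003,-0.058,0,0,0,0, -0.004,-0.078,0,0,0,0, -0.005,-0.096,0,0,0,0, -0.006,-0.108,0,0,0,0, -0.006,-0.11,0,0,0,0]' && cat > w.py <<'E'
from m import *
print(r.sense()["tool_pos"],r.sense()["ft_force"])
for c in ["scene","side","wrist"]:
    p=r.snapshot(c); meas(c,p)
    W=cloud(p);h=cv2.cvtColor(p["pixels"],cv2.COLOR_RGB2HSV)
    m=(h[...,0]>=100)&(h[...,0]<=130)&(h[...,1]>120)&(abs(W[...,2]-30)<5)&(np.hypot(W[...,0]-515,W[...,1]-37.6)<85)
    if m.sum()>9: print(c,"BLUE",m.sum(),*circ(W[m]))
E
python3 w.py
```

```text
time: 8.65
tool_pos: [508.7, 8.8, 74.0]
tcp_rot: [-180.0, 0.0, 0.1]
ft_force: [-1.5, -3.0, 0.8]
finger_gap: 59.7
grip_force: 1.4
[508.65889814   8.75874912  73.95093811] [-1.46651971 -3.01890011  0.76424951]
scene blue_ring 25 640 [518.5  44. ] 48.1 z 31.0 mid [516.1  56.2]
scene orange_ring 25 1180 [ 522.1 -153.4] 48.6 z 31.2 mid [ 522.3 -154.3]
scene pot 106 74 [515.8   1.1] 50.9 z 109.6 mid [539.8   1.4]
scene BLUE 182 [513.99058922  37.88556524] 65.60643877357488
side blue_ring 25 3171 [517. -70.] 136.9 z 29.1 mid [516.9 -59. ]
side orange_ring 25 1094 [ 521.8 -152.7] 51.3 z 29.9 mid [ 521.1 -153.9]
side cover 7 306 [491.4 317.2] 61.6 z 10.1 mid [488.6 317. ]
side cover 33 20 [494.5 315.4] 14.5 z 34.9 mid [493.2 314.6]
side pot 106 63 [512.8  -1. ] 53.0 z 108.9 mid [512.2  -4. ]
side BLUE 43 [516.18897863  36.472229  ] 66.63561011564093
wrist blue_ring 25 12604 [524.9  45.8] 47.6 z 30.3 mid [528.4  50.6]
wrist orange_ring 25 30914 [ 522.6 -142.4] 45.1 z 30.4 mid [ 522.6 -141.3]
wrist pot 106 4468 [514.2   1.1] 52.4 z 109.1 mid [533.4   0.9]
wrist BLUE 4299 [515.15977225  37.95223261] 65.90999304907123
```

```bash
python3 -m jog '[0,-0.004,0,0,0,0, 0,-0.01,0,0,0,0, 0.001,-0.018,0,0,0,0, 0.001,-0.026,0,0,0,0, 0.001,-0.033,0,0,0,0, 0.001,-0.037,0,0,0,0, 0.001,-0.037,0,0,0,0]' && python3 w.py
```

```text
time: 10.42
tool_pos: [509.9, 45.5, 74.0]
tcp_rot: [-180.0, 0.0, 0.0]
ft_force: [-0.2, 0.1, -0.1]
finger_gap: 59.7
grip_force: 0.0
[509.93797864  45.50738181  73.98589811] [-0.2179462   0.0687239  -0.14489957]
scene blue_ring 25 353 [513.8  37.5] 62.8 z 31.3 mid [525.1  38.9]
scene orange_ring 25 1210 [ 522.  -152.8] 49.1 z 31.3 mid [ 520.9 -152.7]
scene cover 7 1173 [493.2 318. ] 61.2 z 11.2 mid [493.6 319. ]
scene cover 33 61 [493.7 319.2] 13.0 z 36.9 mid [493.7 318.8]
scene pot 106 65 [513.   38.3] 53.5 z 109.2 mid [543.2  39.2]
scene BLUE 202 [514.07554228  37.67972375] 65.90852797765201
side blue_ring 25 212 [514.3  36.9] 62.5 z 30.0 mid [514.7  24.2]
side orange_ring 25 1003 [ 521.9 -153.7] 48.8 z 30.1 mid [ 522.  -153.1]
side cover 7 262 [497.1 316.2] 62.3 z 10.6 mid [484.9 316.2]
side cover 33 20 [493.6 314.3] 13.7 z 35.8 mid [491.9 314.3]
side pot 106 62 [513.   35.7] 53.2 z 108.3 mid [512.7  33.8]
side BLUE 113 [515.59900871  37.62038948] 66.22667402688283
wrist blue_ring 25 7006 [517.2  37.8] 61.1 z 30.2 mid [555.8  39.2]
wrist orange_ring 25 18567 [ 519.2 -130. ] 40.0 z 30.4 mid [ 520.7 -124.7]
wrist cover 7 872 [482.5 270.4] 33.1 z 9.8 mid [482.5 268.4]
wrist BLUE 3984 [515.23711934  37.81142694] 65.87840429861886
```

```bash
python3 -m jog '[0.001,0.003,0,0,0,0, 0.002,0.007,0,0,0,0, 0.002,0.007,-0.02,0,0,0, 0.002,0.007,-0.05,0,0,0, 0.002,0.007,-0.1,0,0,0, 0.002,0.007,-0.15,0,0,0, 0.002,0.007,-0.16,0,0,0, 0.002,0.007,-0.16,0,0,0]' && python3 to.py 493.5 317.5 180 0
```

```text
time: 12.32
tool_pos: [512.4, 37.5, 234.5]
tcp_rot: [180.0, -0.1, -0.0]
ft_force: [-0.1, -0.4, -0.1]
finger_gap: 59.7
grip_force: 0.0
d [-0.019  -0.28    0.0544] turn [ 0.0001 -0.0015 -0.0002] t 12.325
```

```bash
python3 -m jog '[-0.002,-0.03,0,0,0,0, -0.004,-0.075,0,0,0,0, -0.008,-0.12,0,0,0,0, -0.011,-0.165,0,0,0,0, -0.014,-0.21,0.01,0,0,0, -0.017,-0.25,0.03,0,0,0, -0.018,-0.275,0.045,0,0,0, -0.018,-0.279,0.05,0,0,0]' 1 20 && python3 - <<'E'
from m import *
p=r.snapshot("wrist"); meas("wrist",p); meas("scene",r.snapshot("scene"))
cv2.imwrite("pics/w3.png",p["pixels"][:,:,::-1])
print(r.sense()["tool_pos"])
E
python3 to.py 493.5 317.5 100 0
```

```text
time: 13.32
tool_pos: [491.7, 317.1, 179.8]
tcp_rot: [179.8, 0.3, 0.1]
ft_force: [-0.6, -0.6, 0.0]
finger_gap: 85.3
grip_force: 0.0
wrist blue_ring 25 3717 [514.2  39. ] 62.3 z 30.2 mid [514.7  65.4]
wrist orange_ring 25 553 [513.5  37.8] 54.8 z 33.1 mid [514.8  68.8]
wrist cover 7 10430 [494.  319.3] 60.0 z 10.3 mid [494.1 319.4]
wrist cover 33 589 [494.3 319.5] 12.7 z 36.2 mid [494.6 319.7]
scene blue_ring 25 33 [781.3  39.6] 33.3 z 31.9 mid [793.9  53.7]
scene cover 7 1156 [493.7 319.4] 60.8 z 11.2 mid [493.7 319. ]
scene cover 33 59 [493.2 319.2] 12.7 z 37.3 mid [492.9 318.7]
scene pot 106 143 [513.3  38.2] 53.2 z 109.6 mid [512.7  38.3]
[494.23132239 316.52915065 184.40800757]
d [-0.0008 -0.0009  0.0844] turn [-0.0003 -0.0006 -0.0004] t 13.925
```

View pics/w3.png

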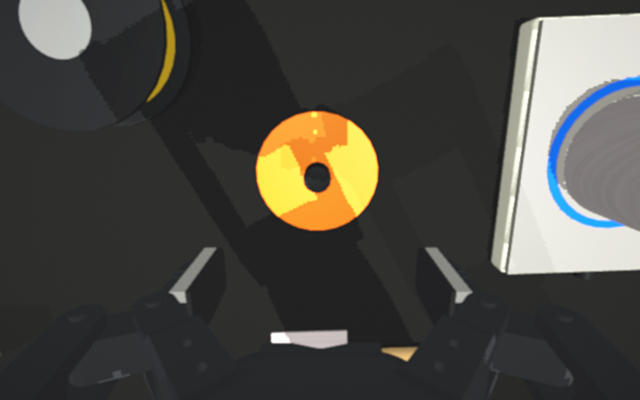

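The cover is below, at pixel (317,171), knob visible; pot stays inside the blue ring at right. The wrist and scene measurements agree on (494, 319.3).

```bash
python3 -m jog '[0,-0.0025,0.04,0,0,0, 0,-0.0025,0.08,0,0,0, 0,-0.0025,0.115,0,0,0, 0,-0.0025,0.14,0,0,0, 0,-0.0025,0.14,0,0,0, 0,-0.0025,0.14,0,0,0]' 0.6 && python3 to.py 494.2 319.3 15 0
```

```text
time: 14.68
tool_pos: [494.7, 319.6, 45.3]
tcp_rot: [-180.0, -0.1, -0.0]
ft_force: [-0.1, 0.3, 1.0]
finger_gap: 68.5
grip_force: 0.0
d [-0.0006  0.0003  0.0303] turn [-0.0007 -0.0014 -0.    ] t 14.675
```

```bash
python3 -m jog '[0,0,0.015,0,0,0, 0,0,0.028,0,0,0, 0,0,0.03,0,0,0, 0,0,0.03,0,0,0]' -0.1 && python3 -m jog '[0,0,0,0,0,0, 0,0,0,0,0,0, 0,0,0,0,0,0, 0,0,0,0,0,0, 0,0,0,0,0,0, 0,0,0,0,0,0]' -1 50
```

```text
time: 15.18
tool_pos: [493.7, 319.1, 13.6]
tcp_rot: [180.0, 0.0, 0.0]
ft_force: [0.2, 0.4, 0.2]
finger_gap: 38.8
grip_force: 0.0
time: 15.92
tool_pos: [494.4, 319.5, 14.5]
tcp_rot: [-180.0, -0.1, 0.0]
ft_force: [-0.4, 0.0, 5.8]
finger_gap: 24.4
grip_force: 49.4
```

```bash
python3 -m jog '[0,0,-0.005,0,0,0, 0,0,-0.015,0,0,0, 0,0,-0.03,0,0,0, 0,0,-0.055,0,0,0, 0,0,-0.085,0,0,0, 0,0,-0.12,0,0,0, 0,0,-0.15,0,0,0, 0,0,-0.16,0,0,0]' && python3 -m jog '[0,0,0,0,0,0, 0,0,0,0,0,0]' && python3 - <<'E'
from m import *
for c in ["wrist","scene","side"]:
    p=r.snapshot(c); W=cloud(p)
    P,s=pts(p,"pot")
    if P is not None:
        P=P[(P[:,2]>106)&(P[:,2]<114)]; 
        if len(P)>8: print(c,"pot",len(P),*circ(P))
    P,s=pts(p,"cover")
    if P is not None: 
        T=P[P[:,2]>150]; print(c,"cover",len(T),np.percentile(T,[1,50,99],axis=0).round(1).tolist(),cv2.minEnclosingCircle(T[:,:2].astype(np.float32)))
        q=T[abs(T[:,2]-np.median(T[:,2]))<5]
        print(" plane",np.linalg.lstsq(np.c_[q[:,:2],np.ones(len(q))],q[:,2],rcond=None)[0])
    if c=="wrist": cv2.imwrite("pics/w4.png",p["pixels"][:,:,::-1])
print(r.sense())
E
```

```text
time: 16.92
tool_pos: [495.3, 320.0, 177.6]
tcp_rot: [-179.9, -0.3, 0.0]
ft_force: [0.3, 0.2, -2.4]
finger_gap: 24.5
grip_force: 49.2
time: 17.18
tool_pos: [493.1, 318.8, 172.3]
tcp_rot: [179.9, 0.1, 0.0]
ft_force: [0.2, -0.7, -2.0]
finger_gap: 24.2
grip_force: 49.2
wrist cover 32064 [[439.6, 262.3, 166.5], [509.9, 318.5, 168.1], [550.2, 374.3, 194.6]] ((493.36572265625, 318.27789306640625), 59.75130844116211)
 plane [-2.95596937e-03 -1.83269978e-03  1.70056967e+02]
scene pot 123 [513.49330674  38.0881569 ] 53.05262127974815
scene cover 1025 [[461.2, 263.2, 165.1], [509.1, 319.0, 169.1], [546.3, 372.5, 196.4]] ((495.81768798828125, 317.6696472167969), 58.115455627441406)
 plane [ 1.49454454e-03 -2.63937795e-04  1.68160662e+02]
side pot 67 [512.83338775  35.24410507] 53.1293581513537
side cover 414 [[437.3, 257.0, 161.5], [482.6, 302.9, 168.5], [545.7, 367.5, 187.4]] ((490.9505615234375, 314.78790283203125), 60.07038116455078)
 plane [ 1.73933890e-05 -9.08068688e-04  1.68635800e+02]
{'time': 17.625, 'joint_pos': array([ 2.78799953e+01,  7.54312408e+00,  9.12412734e+01, -1.23634864e-04,
        8.12280326e+01,  1.17879828e+02]), 'qd': array([-0.10070218, -0.22731174, -0.00268859, -0.00733487,  0.05635829,
        0.05397229]), 'joint_efforts': array([-1.15728828e-03, -5.65928793e+01, -4.96332192e+01,  3.54595049e-04,
        6.19921935e-03,  1.22140359e-04]), 'tool_pos': array([493.92982217, 319.22394615, 173.81507663]), 'tcp_rot': array([1.79994079e+02, 1.09301952e-02, 1.85788228e-04]), 'ft_force': array([-0.66588106, -0.8770795 , -1.8338593 ]), 'wrist_torque': array([-0.0173953 ,  0.03741704, -0.01058251]), 'grip_force': 49.18037295341492, 'finger_gap': 24.124090070617946}
```

View pics/w4.png

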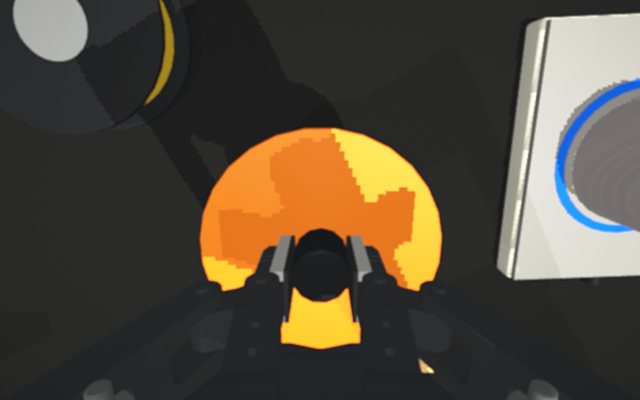

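```bash
python3 -m jog '[0.001,0.015,0,0,0,0, 0.003,0.05,0,0,0,0, 0.006,0.09,0,0,0,0, 0.009,0.135,0,0,0,0, 0.013,0.18,0,0,0,0, 0.016,0.225,0,0,0,0, 0.019,0.265,0,0,0,0, 0.02,0.281,0,0,0,0]' && python3 -m jog '[0,0,0.01,0,0,0, 0,0,0.02,0,0,0, 0,0,0.03,0,0,0, 0,0,0.035,0,0,0, 0,0,0.035,0,0,0, 0,0,0.035,0,0,0]' && python3 - <<'E'
from m import *
a=[]
for c in ["scene","side"]:
    p=r.snapshot(c); W=cloud(p); b=r.look_for(p,"pot")[0]["bbox"]
    x,y=int(b[0])-40,int(b[1])-50; a.append(cv2.resize(p["pixels"][y:y+120,x:x+120,::-1],(400,400)))
    P,s=pts(p,"cover")
    if P is not None:
        T=P[P[:,2]>124]; q=T[abs(T[:,2]-np.median(T[:,2]))<4]; print(c,np.median(T[:,2]),(q.min(0)+q.max(0))/2,circ(q))
    P,s=pts(p,"pot"); P=P[P[:,2]<112]; print("pot",np.percentile(P,[1,99],axis=0).round(1).tolist())
cv2.imwrite("pics/d5.png",np.hstack(a)); print(r.sense()["tool_pos"])
E
python3 to.py 513.9 38.2 119 0
```

```text
time: 18.62
tool_pos: [513.8, 35.5, 174.2]
tcp_rot: [180.0, -0.0, -0.2]
ft_force: [0.0, 0.1, -1.1]
finger_gap: 24.5
grip_force: 49.4
time: 19.38
tool_pos: [514.2, 38.5, 139.3]
tcp_rot: [-180.0, -0.0, 0.0]
ft_force: [0.1, 0.2, -2.0]
finger_gap: 24.5
grip_force: 49.4
scene 135.99094709924168 [517.99665223  37.94303313 135.93203134] (array([517.06347922,  39.48793351]), np.float64(43.116918089014426))
pot [[487.1, 0.3, 29.4], [568.1, 92.6, 110.6]]
side 134.74020122807565 [513.40302996  35.93567324 134.74759906] (array([513.56648736,  34.74501501]), np.float64(44.609028903257375))
pot [[460.1, -19.9, 28.2], [558.0, 68.2, 109.8]]
[514.05478506  38.18934782 139.13291458]
d [-0.0002 -0.      0.0201] turn [ 0.     -0.0003 -0.0001] t 19.775
```

View pics/d5.png

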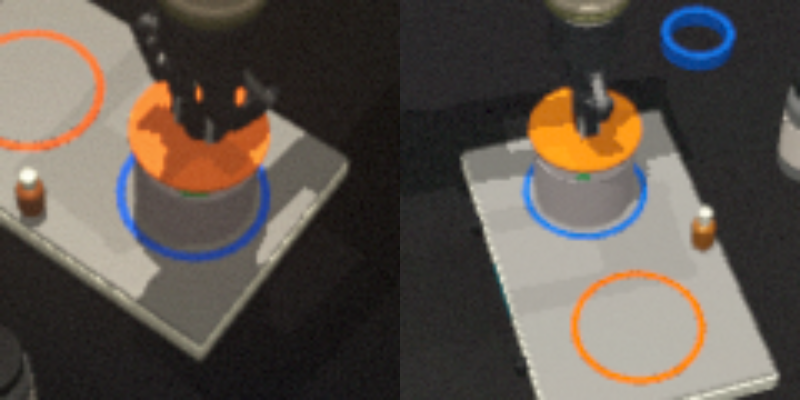

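The cover is held level over the pot, which stands in the blue ring (left crop (195,200), right crop (585,185)). I'll lower slowly and watch the force.

```bash
python3 -m jog '[0,0,0.005,0,0,0, 0,0,0.01,0,0,0, 0,0,0.013,0,0,0, 0,0,0.015,0,0,0, 0,0,0.016,0,0,0, 0,0,0.017,0,0,0, 0,0,0.017,0,0,0]' && python3 to.py 514 38.2 118.7 0
```

```text
time: 20.65
tool_pos: [514.0, 38.2, 122.0]
tcp_rot: [-180.0, -0.0, -0.0]
ft_force: [-0.7, -0.6, -1.8]
finger_gap: 24.1
grip_force: 49.4
d [0.     0.     0.0033] turn [-0.     -0.0001 -0.    ] t 20.65
```

No contact, so the plug is entering the mouth.

```bash
python3 -m jog '[0,0,0.001,0,0,0, 0,0,0.002,0,0,0, 0,0,0.003,0,0,0, 0,0,0.003,0,0,0]' && python3 -m jog '[0,0,0.0005,0,0,0, 0,0,0.0005,0,0,0]'
```

```text
time: 21.15
tool_pos: [513.9, 38.2, 118.9]
tcp_rot: [-180.0, 0.0, -0.0]
ft_force: [0.2, -0.3, -2.5]
finger_gap: 24.3
grip_force: 49.4
time: 21.4
tool_pos: [514.0, 38.2, 118.6]
tcp_rot: [180.0, -0.0, 0.0]
ft_force: [0.1, -0.2, -0.9]
finger_gap: 24.2
grip_force: 49.4
```

```bash
python3 -m jog '[0,0,0.0005,0,0,0, 0,0,0.0005,0,0,0]' && python3 -m jog '[0,0,0.0005,0,0,0, 0,0,0.0005,0,0,0]'
```

```text
time: 21.65
tool_pos: [514.0, 38.3, 118.5]
tcp_rot: [180.0, -0.0, 0.0]
ft_force: [-3.3, -0.4, 4.7]
finger_gap: 24.3
grip_force: 49.7
time: 21.9
tool_pos: [514.1, 38.2, 118.5]
tcp_rot: [180.0, -0.0, 0.0]
ft_force: [-6.1, -1.0, 9.3]
finger_gap: 24.3
grip_force: 50.2
```

```bash
python3 -m jog '[0,0,-0.0005,0,0,0, 0,0,-0.0005,0,0,0, 0,0,-0.0005,0,0,0, 0,0,-0.0005,0,0,0, 0,0,-0.0005,0,0,0, 0,0,-0.0005,0,0,0]' 0.2 20 && python3 -m jog '[0,0,-0.01,0,0,0, 0,0,-0.03,0,0,0, 0,0,-0.06,0,0,0, 0,0,-0.1,0,0,0, 0,0,-0.14,0,0,0, 0,0,-0.16,0,0,0, 0,0,-0.16,0,0,0]' && python3 - <<'E'
from m import *
print(r.sense()["ft_force"])
a=[]
for c in ["scene","wrist"]:
    p=r.snapshot(c); P,s=pts(p,"cover")
    q=P[(P[:,2]>108)&(P[:,2]<122)]
    print(c,len(q),np.median(q[:,2]),cv2.minEnclosingCircle(q[:,:2].astype(np.float32)),"plane",np.linalg.lstsq(np.c_[q[:,:2],np.ones(len(q))],q[:,2],rcond=None)[0])
    W=cloud(p);h=cv2.cvtColor(p["pixels"],cv2.COLOR_RGB2HSV)
    m=(h[...,0]>=100)&(h[...,0]<=130)&(h[...,1]>120)&(abs(W[...,2]-30)<5)&(np.hypot(W[...,0]-515,W[...,1]-37.6)<85)
    if m.sum()>9: print(c,"BLUE",m.sum(),*circ(W[m]))
    a.append(p["pixels"][:,:,::-1])
cv2.imwrite("pics/e6.png",np.hstack([cv2.resize(a[0][150:270,260:420],(400,300)),cv2.resize(a[1],(400,300))]))
E
```

```text
time: 22.65
tool_pos: [514.0, 38.2, 118.0]
tcp_rot: [-180.0, 0.0, -0.0]
ft_force: [-0.1, 0.3, 1.0]
finger_gap: 51.4
grip_force: 0.0
time: 23.52
tool_pos: [514.9, 38.2, 279.6]
tcp_rot: [180.0, -0.2, 0.0]
ft_force: [0.1, 0.3, -1.7]
finger_gap: 51.2
grip_force: 0.0
[ 0.09888974  0.29236637 -1.74038801]
scene 1068 115.05905027484746 ((513.710693359375, 37.10026550292969), 60.19386672973633) plane [-9.61665529e-04 -3.23593808e-03  1.15672805e+02]
scene BLUE 189 [514.28922656  37.71942601] 65.73665658003104
wrist 10878 114.30679186282242 ((514.0079956054688, 37.59696578979492), 59.902828216552734) plane [-6.11041650e-05  2.53996244e-05  1.14347498e+02]
wrist BLUE 787 [513.73239321  37.91930269] 67.12614009529278
```

View pics/e6.png

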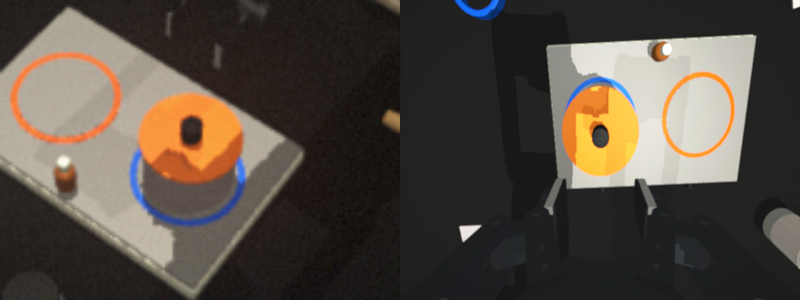

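The cover is level and its disc top is at 115 mm, which is the seated height. It is centred on the pot in the blue ring (crop (190,140)), and the gripper is clear.

```bash
python3 -c "
from bench import r
print(r.hand_in())"
```

```text
the job is handed in; nothing more can be done
None
```

The job is handed in with no verdict returned: the last pictures showed the pot about 1–2 mm off the blue ring's centre and the cover seated level on it, with the gripper clear and about 24 s on the robot's clock.

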